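Check the stone-chip bin, then hold its sprung lid just below balance

ROBOT

A 6-joint arm with a two-finger parallel gripper is mounted at the origin on the work surface. World frame = base frame: x ahead of the robot, y to its left, z up, the work surface at z = 0. Lengths are in m, angles in degrees, forces in N, time in s.
With the tool pointing down it reaches from about 0.4 to 0.825 m from the base axis. Payload 7 kg.
Tool frame: the origin (TCP) lies midway between the tips of the shut fingers; the grasp point (between the pads) lies 19 mm behind it; x points along the fingers, z is the direction in which the jaws open and shut, and the axes are right-handed (so a half turn about x gives the same grasp; the last joint's range is limited). The gripper opens to 88 mm and grips with 3 to 60 N. Pads are 19 mm wide; open, the fingers measure 130 mm over their backs; the gripper's body (78 mm by 193 mm) begins 47 mm behind the grasp point.
Start: joints at [-47.664, 20.546, 0.682, 0, -70.136, -16.507], TCP at [0.294, -0.608, 0.227] pointing down, gripper open.
Joint ranges: [-176.03, 176.03], [-82.01, 121.73], [-58.28, 71.71], [-173.87, 95.51], [-174.79, -0.11], [-173.66, 173.66]. Speed limits (degrees/s): [136.94, 136.94, 172.46, 180, 180, 180].

INTERFACE

Orientations are given as [roll, pitch, yaw] about the fixed x, y, z axes, in that order (R = Rz(yaw) Ry(pitch) Rx(roll)).
In Python, from plant import ctrl gives the robot as it stands. The module is installed in compiled form; this text tells all that it offers.
- The arm moves only by the tool servo_tool, never from a script. Its argument "deltas" is a list of rows, each a list of 3 entries, a list of its own where there are three numbers: the turn, a rotation vector about the tool's x, y, z in degrees, then the shift along the tool's x, y, z in cm, then the finger opening in cm, from 0 to 8.76. A call has 1 to 5 rows; each row is the pose to reach, as a shift and turn from the pose measured when the call began, along the tool's axes at that moment; what a row does not reach only later rows make up. A row lasts 1/10 s, in which the tool goes at most 50 mm and 8.59 degrees, less where a joint would pass 70% of its speed; a pose out of reach is approached as far as the arm can. A call with a gripper value outside its range is refused whole. The fingers move at their own pace and stop on an object; the grip force is fixed at half the most. Time passes only in rows, so rows that repeat a pose let the fingers close. It gives the time, the measured TCP pose, the force and the opening at its end, in the units of the state.
- ctrl.get_obs(): the state, without advancing time (a new reading comes with each control period).
- ctrl.snapshot(name): name is "scene" or "top" or "wrist"; returns a dict with "image" (400x640x3 uint8, red, green, blue), "vertical_fov" (degrees; the focal length in pixels is half the picture's height over the tangent of half this angle, whatever the lens; pixels are square), "cx", "cy" (the principal point, pixels), "rvec" (rotation vector, rad) and "tvec" (3), from world to camera coordinates, as OpenCV has them. Camera axes: x right, y down, z forward; pixel columns grow to the right and rows downward; lengths in m; the calibration is good to about 2 mm. The wrist camera is an equidistant fisheye: a pixel r from the principal point sees the ray r / f radians off the axis. A picture is of the moment at which its call begins. There is no depth.
- ctrl.close_job(): hands the job in, once; it reports no verdict.
The state is a dict: "clock": time; "joint_pos": joint angles; "qvel": joint speeds; "tau": joint torques, N m; "tool_pos": TCP position; "orientation": TCP orientation; "force": force on the tool from outside, world axes, zero at the start; "moment": the same for the moment, N m; "opening": finger opening in m.
Only numpy, scipy, OpenCV 4.12 (cv2) and the standard library are available. Lean on these libraries where they do the work, as an engineer would, in place of code of your own. Each camera call takes 0.05 s, during which the arm holds its last target. There are 200 camera calls.

TASK

Get the grey stone-chip bin ready for chips: pull its front flap down to the stop by the flap's grip so we can see that the bin is empty, then push the flap back up fully shut. Then raise the sprung lid by its grip a little past its balance point, never letting it fly on to its open stop, and ease it back to just below the balance point, about 5 to 10 degrees, where it would drop shut if let go. Finish while still holding the lid there, motionless and with the flap shut, and leave the mallet, chisel, slate and bottle where they are.

Things in the scene. Friction and masses are not known exactly. Their poses are not given: they have to be found in the camera images.
- bin: Fixed bench-top bin of grey painted sheet steel, 180 (x, front to back) x 340 (y) x 138 (z) mm, open at the top and front, which the lid and flap close; walls 4 mm. Origin: centre of its underside, on the bench. Its own -x side is the front, turned roughly to the robot; +y is to the left as seen from the robot, z up. It never moves in a run; it stands elsewhere and turned otherwise each time.
- flap (a joint): Front flap's angle, rad: 0 = fully shut (upright), grows as its upper edge comes down towards the robot, stop at 0.7. A stiff hinge: the flap stays where it is left (about 2 N at the grip moves it; its mass is about 0.37 kg, varying). Panel 336 wide x 122 high x 6 mm. Starts somewhat ajar.
- flap_hinge (a point): Middle of the flap's hinge line, which runs along the bin's y; in the bin's frame at x -94, y 0, z 8 mm. Fixed to the bin.
- flap_grip (a point): Centre of the flap's grip: a black plastic barrel, 18 mm diameter, 36 mm long along the bin's y, on a 10 mm thick steel stem that joins it to the flap's outer face at mid-length. With the flap shut it lies 40 mm in front of (bin -x) and 118 mm above the flap hinge, at bin y -85 mm. It turns with the flap. Pinched from above by its two flat ends (fingers closing along the bin's y), it turns between the fingers as the flap swings.
- lid (a joint): Lid's angle, rad: 0 = shut (level), grows as the front edge rises, open stop at 1.1. A spring partly carries it: balance point at 0.75 rad (43 degrees). Below this it falls shut by its weight, above it springs up to the stop by itself; the push needed at the grip is about 1 N at 0, falling to none at balance. The lid is a grey steel plate, 186 (front to back) x 340 x 5 mm, 0.95 kg. Starts shut.
- lid_hinge (a point): Middle of the lid's hinge line, which runs along the bin's y at the bin's far upper rim; in the bin's frame at x +90, y 0, z 142 mm. Fixed to the bin.
- lid_grip (a point): Centre of the lid's grip: the same black barrel (18 mm diameter, 36 mm long along the bin's y) on a 10 mm thick stem projecting from the middle plane of the lid's front edge, 40 mm in front of that edge. It lies 228 mm from the lid's hinge line, in the hinge's own plane (level with the hinge when shut), at bin y +85 mm. It turns with the lid.
- mallet: Bystander: round wooden carver's mallet standing on its head, 94 mm widest, 214 mm high, beside the bin on its +y side. Origin: centre of its underside.
- spray: Bystander: white plastic bottle, 56 mm diameter, 150 mm high, in front of the mallet. Origin: centre of its underside.
- chisel: Bystander: steel stone chisel lying on the bench, 200 mm long, 14 mm thick, on the bin's -y side. Origin: at mid-length, on its underside.
- slate: Bystander: dark slate offcut 130 x 90 x 22 mm lying beside the chisel, farther from the bin. Origin: centre of its underside.

How it is judged (in metres and radians):
On the way, in this order (a step that is already met when the one before it is completed fails the run):
1. the flap is pulled down to its stop (joint above 0.63 rad) (value of joint flap above 0.63 rad), for 0.1 s.
2. the flap is pushed back up, fully shut (joint below 0.04 rad), the lid still down (value of joint flap below 0.04 rad and value of joint lid below 0.3 rad), for 0.2 s.
3. the lid is raised past its balance point (joint above 0.77 rad), held by the fingers (value of joint lid above 0.77 rad and contact force between the fingers and lid above 0.2 N), for 0.1 s.
At the end, for the whole second after the job is handed in: The lid is held by the fingers, touched by nothing else, at rest (under 0.08 rad/s) just below its balance point of 0.75 rad: between 0.52 and 0.72 rad; the flap is shut to within 0.05 rad (value of joint lid between 0.52 and 0.72 rad and velocity of joint lid between -0.08 and 0.08 rad/s and contact force between the fingers and lid above 0.15 N and value of joint flap below 0.05 rad and contact force between lid and mallet below 0.05 N and contact force between lid and chisel below 0.05 N and contact force between lid and slate below 0.05 N and contact force between lid and spray below 0.05 N); the arm keeps its last pose, push and grip.
It fails at once if the lid flies up to its open stop (joint above 1.05 rad) (value of joint lid above 1.05 rad).
It fails at once if a bystander is moved by more than 30 mm (distance of any of mallet, chisel, slate, spray from where it was at the start of the episode above 0.03 m).
It fails at once if a standing bystander is tipped (angle between any of mallet, spray's own z axis and vertical above 0.5 rad).
It also fails if it takes over 51 s, if anything falls off the work surface, if the arm or the gripper's body presses on something with over 40 N, if the wrist force passes 120 N, or if a joint passes its speed limit or range.

## Working session

There is one attempt and no reset: what is moved stays moved. The work goes in short steps, Python scripts to look and compute and a tool call to move; the robot and the scene stay as the last step left them, time stands still between calls to the robot, and variables do not carry over. Pictures are saved under pics/ and viewed, on a budget of 10 in all, crops included, one or two more only if the job needs it, and the job is handed in when it is done.

Besides the shell and the picture viewer there is one more tool, called after ">>>" as name(argument=value, ...), one argument or row to a line, values as JSON. servo_tool: Moves the arm, as the interface text tells. Its arguments: {"type":"object","properties":{"deltas":{"type":"array","items":{"type":"array"}}},"required":["deltas"]}

```bash
mkdir -p pics; python3 - <<'E'
from plant import ctrl
import cv2,pickle
print(ctrl.get_obs())
for n in("scene","top","wrist"):
    s=ctrl.snapshot(n); cv2.imwrite(f"pics/{n}0.png",s["image"][:,:,::-1]); pickle.dump(s,open(f"{n}0.pkl","wb"))
    print(n,{k:v for k,v in s.items() if k!="image"})
E
```

```text
{'clock': 0.0, 'joint_pos': array([-4.76664960e+01,  2.05923186e+01,  6.35853847e-01, -1.97782122e-02,
       -7.01358193e+01, -1.65098545e+01]), 'qvel': array([ 0.13822128, -0.05826292, -0.01084929,  0.07467568, -0.05084512,
        0.04992135]), 'tau': array([ 9.60592624e-04, -5.82714808e+01,  2.93067062e+01,  6.99717969e+00,
        7.08267806e-03, -1.63276868e-04]), 'tool_pos': array([ 0.29383718, -0.60716577,  0.22562959]), 'orientation': array([  5.12021099,  89.90586101, 120.93712503]), 'force': array([ 0.50919702, -0.34617011,  0.38730707]), 'moment': array([-0.00067301,  0.01770585, -0.0216551 ]), 'opening': 0.0874180355149486}
scene {'vertical_fov': 57.60790487723779, 'cx': 319.4055152319258, 'cy': 199.79473123327344, 'rvec': array([ 2.68534123, -0.84855769,  0.13854646]), 'tvec': array([-0.50772272,  0.379725  ,  0.99517395])}
top {'vertical_fov': 47.328556666251664, 'cx': 322.42021685900806, 'cy': 198.11600804878728, 'rvec': array([ 2.19112563, -2.15958368,  0.08525354]), 'tvec': array([0.0155195 , 0.61530036, 1.04577648])}
wrist {'vertical_fov': 65.70646984690485, 'cx': 318.83619069792945, 'cy': 197.4481687350471, 'rvec': array([-1.57963505, -2.51967787, -0.35305764]), 'tvec': array([ 0.67382448, -0.03357815,  0.39139796])}
```

View pics/scene0.png

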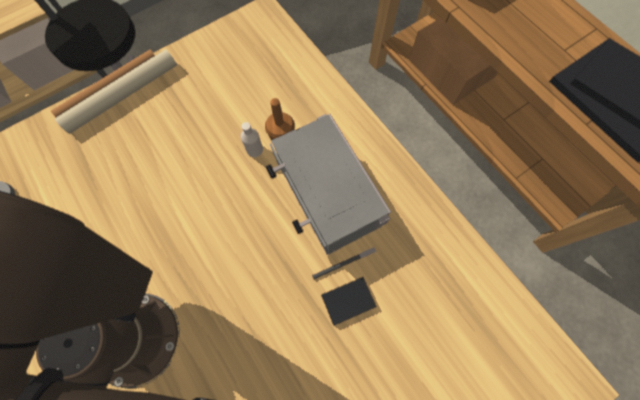

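View pics/top0.png

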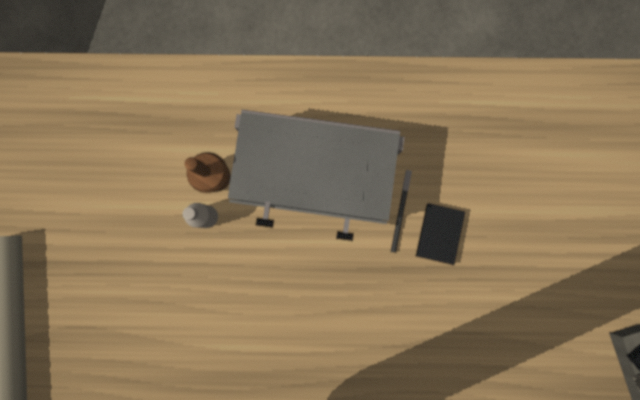

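The scene view shows the lid grip at about (270,171) and the flap grip at about (297,226). In the top view they are at (265,222) and (345,236), and the bin's rear rim is at the top of the picture. I'll enlarge both views.

```bash
python3 - <<'E'
import cv2,numpy as np
a=cv2.imread("pics/top0.png")[190:250,240:370]; b=cv2.imread("pics/scene0.png")[150:240,250:380]
f=lambda i:cv2.resize(i,None,fx=4,fy=4,interpolation=cv2.INTER_CUBIC)
cv2.imwrite("pics/c.png",np.vstack([f(a),f(b[:85])]))
E
```

```text
(no output)
```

View pics/c.png

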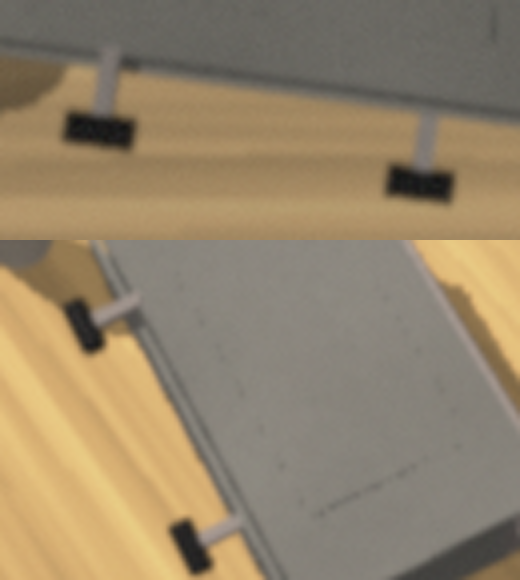

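```bash
cat > h.py <<'E'
import numpy as np,cv2,pickle
from scipy.optimize import least_squares
from scipy.spatial.transform import Rotation as R
def proj(s,P):
    f=200/np.tan(np.radians(s["vertical_fov"]/2)); K=np.array([[f,0,s["cx"]],[0,f,s["cy"]],[0,0,1]])
    return cv2.projectPoints(np.atleast_2d(P).astype(float),s["rvec"],s["tvec"],K,None)[0][:,0]
def fisheye(s,P):
    f=200/np.tan(np.radians(s["vertical_fov"]/2))
    c=R.from_rotvec(s["rvec"]).apply(np.atleast_2d(P))+s["tvec"]
    r=np.hypot(c[:,0],c[:,1]); th=np.arctan2(r,c[:,2])
    return np.c_[s["cx"]+f*th*c[:,0]/r,s["cy"]+f*th*c[:,1]/r]
def b2w(p,q): 
    return R.from_euler("z",p[2]).apply(np.atleast_2d(q))+[p[0],p[1],0]
def lidgrip(a): return np.array([.09-.228*np.cos(a),.085,.142+.228*np.sin(a)])
def flapgrip(a):
    return np.array([-.094-.04*np.cos(a)-.118*np.sin(a),-.085,.008+.118*np.cos(a)-.04*np.sin(a)])
E
python3 - <<'E'
from h import *
T,S=[pickle.load(open(n+"0.pkl","rb")) for n in("top","scene")]
lt,ft,ls,fs=np.array([[264.4,222.4],[344.6,235.6],[270.9,171.1],[297.4,226.1]])
for a,b in((lt,ls),(ft,fs)):
    r=least_squares(lambda X:np.r_[proj(T,X)[0]-a,proj(S,X)[0]-b],[.6,0,.12]); print("tri",r.x,r.fun)
def res(p):
    G=b2w(p,[lidgrip(0),flapgrip(p[3])])
    return np.r_[(proj(T,G)-[lt,ft]).ravel(),(proj(S,G)-[ls,fs]).ravel()]
r=least_squares(res,[.6,0,0,.1]);print(r.x,np.degrees(r.x[2:]),r.fun.round(1))
np.save("bin.npy",r.x)
C=b2w(r.x,[[.088,.17,.1445],[.088,-.17,.1445],[-.098,-.17,.1445],[-.098,.17,.1445]])
print("corners",proj(T,C),proj(S,C)); print(b2w(r.x,[lidgrip(0),flapgrip(r.x[3])]))
E
```

```text
tri [0.5543224  0.14367349 0.14015753] [ 0.24859755 -0.76579431 -1.01686056  0.30932918]
tri [ 0.52905713 -0.02478842  0.12351978] [ 0.20202457 -0.61826604 -0.78099851  0.24250363]
[ 0.67942298  0.04037172 -0.13594261  0.05265191] [-7.78893754  3.01673222] [ 0.3 -0.7  0.2 -0.6 -1.1  0.2 -0.8  0.2]
corners [[242.1734607  110.35998843]
 [400.88855009 133.81813866]
 [388.72061434 220.98492889]
 [227.52992865 196.59062331]] [[328.07329308 114.4097284 ]
 [388.00085685 213.58923911]
 [325.46933935 245.45833133]
 [270.02865679 140.53797331]]
[[ 0.55421572  0.14328986  0.142     ]
 [ 0.52904185 -0.02484972  0.12373137]]
```

```bash
cat >> h.py <<'E'
def Rtool(yaw,flip=1):  # tool x down, z along bin y
    z=flip*np.array([-np.sin(yaw),np.cos(yaw),0]); x=np.array([0,0,-1.]); return np.c_[x,np.cross(z,x),z]
def delta(obs,pos,Rt):
    Rn=R.from_euler("xyz",obs["orientation"],degrees=True); 
    rv=(Rn.inv()*R.from_matrix(Rt)).as_rotvec(degrees=True)
    return rv.round(1), (Rn.inv().apply(pos-obs["tool_pos"])*100).round(2)
E
python3 - <<'E'
from h import *
from plant import ctrl
p=np.load("bin.npy"); o=ctrl.get_obs()
print(R.from_euler("xyz",o["orientation"],degrees=True).as_matrix().round(3))
t=b2w(p,flapgrip(p[3]))[0]; t[2]=.215
for f in(1,-1): print(delta(o,t,Rtool(p[2],f)))
E
```

```text
[[-0.001 -0.9   -0.436]
 [ 0.001 -0.436  0.9  ]
 [-1.     0.     0.001]]
(array([33.6,  0.1, -0. ]), array([  1.13, -46.54,  42.18]))
(array([-1.464e+02,  0.000e+00,  1.000e-01]), array([  1.13, -46.54,  42.18]))
```

>>> servo_tool(
  deltas=[
    [[3, 0, 0], [0, -3.3, 3.0], 8.7],
    [[6, 0, 0], [0, -6.7, 6.0], 8.7],
    [[10, 0, 0], [0.2, -10, 9.0], 8.7],
    [[14, 0, 0], [0.2, -13.5, 12.2], 8.7],
    [[17, 0, 0], [0.2, -17, 15.4], 8.7],
  ],
)

```text
clock: 0.65
tool_pos: [0.38, -0.3929, 0.2237]
orientation: [27.2, 89.9, 125.9]
force: [0.5, -0.1, 0.6]
opening: 0.0871
```

```bash
python3 - <<'E'
from h import *
from plant import ctrl
p=np.load("bin.npy"); o=ctrl.get_obs()
t=b2w(p,flapgrip(p[3]))[0]; t[2]=.215
print(o["clock"],o["tool_pos"],delta(o,t,Rtool(p[2],1)))
E
```

```text
0.65 [ 0.37999835 -0.39286862  0.22374345] (array([16.4,  0.1, -0.1]), array([  0.91, -20.26,  34.14]))
```

>>> servo_tool(
  deltas=[
    [[4, 0, 0], [0.2, -2.4, 4.0], 8.7],
    [[8, 0, 0], [0.3, -4.8, 8.1], 8.7],
    [[12, 0, 0], [0.4, -7.2, 12.2], 8.7],
    [[16, 0, 0], [0.6, -9.6, 16.3], 8.7],
    [[16.4, 0, 0], [0.8, -12.0, 20.3], 8.7],
  ],
)

```text
clock: 1.15
tool_pos: [0.4683, -0.1721, 0.216]
orientation: [26.8, 89.9, 108.9]
force: [1.9, -0.1, -0.3]
opening: 0.087
```

```bash
python3 - <<'E'
from h import *
from plant import ctrl
p=np.load("bin.npy"); o=ctrl.get_obs()
t=b2w(p,flapgrip(p[3]))[0]; t[2]=.215
print(o["clock"],o["tool_pos"],delta(o,t,Rtool(p[2],1)))
E
```

```text
1.15 [ 0.46832556 -0.17212702  0.21602864] (array([-0.1,  0.1, -0. ]), array([ 0.12, -3.99, 15.42]))
```

>>> servo_tool(
  deltas=[
    [[0, 0, 0], [0.1, -1.2, 4.5], 8.7],
    [[0, 0, 0], [0.1, -2.4, 9.0], 8.7],
    [[0, 0, 0], [0.1, -3.4, 13.0], 8.7],
    [[0, 0, 0], [0.1, -4.0, 15.4], 8.7],
    [[0, 0, 0], [0.1, -4.0, 15.4], 8.7],
  ],
)

```text
clock: 1.65
tool_pos: [0.5301, -0.0224, 0.2148]
orientation: [34.4, 89.9, 116.7]
force: [0.3, -0.3, -0.9]
opening: 0.0871
```

```bash
python3 - <<'E'
from h import *
from plant import ctrl
p=np.load("bin.npy"); s=ctrl.snapshot("wrist"); o=ctrl.get_obs()
pickle.dump(s,open("w1.pkl","wb")); im=cv2.cvtColor(s["image"],4)
cv2.imwrite("pics/w1.png",im)
print(o["clock"],o["tool_pos"],s["tvec"]); 
for a in (0,.05,.1,.15): print(a,fisheye(s,b2w(p,flapgrip(a)))) 
print(fisheye(s,b2w(p,lidgrip(0))))
t=b2w(p,flapgrip(p[3]))[0]; t[2]=.105
print(delta(o,t,Rtool(p[2],1)))
E
```

```text
1.7 [ 0.52934013 -0.02365121  0.21478964] [-0.04897577 -0.53843081  0.23571835]
0 [[315.74518424 208.60737282]]
0.05 [[315.75800086 201.23200917]]
0.1 [[315.77511528 193.91895044]]
0.15 [[315.79633722 186.71963975]]
[[504.63457677 208.72048418]]
(array([ 0. ,  0.1, -0.1]), array([10.98, -0.  , -0.14]))
```

View pics/w1.png

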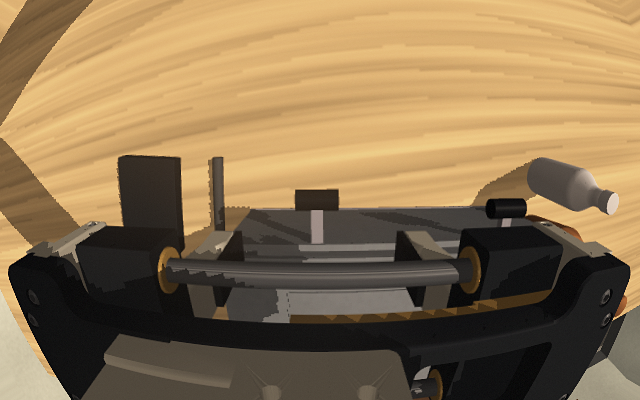

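The wrist view puts the flap grip at (317,200) and the lid grip at (507,209). I predicted (316,201) and (505,209), so the bin pose is confirmed to 1–2 mm. Descending and closing on the flap grip.

>>> servo_tool(
  deltas=[
    [[0, 0, 0], [3, 0, 0], 8.7],
    [[0, 0, 0], [6, 0, -0.1], 8.7],
    [[0, 0, 0], [9, 0, -0.1], 8.7],
    [[0, 0, 0], [11, 0, -0.1], 8.7],
    [[0, 0, 0], [11, 0, -0.1], 8.7],
  ],
)

```text
clock: 2.2
tool_pos: [0.5266, -0.0258, 0.1021]
orientation: [97.0, 89.6, 179.2]
force: [-0.7, -0.8, 0.1]
opening: 0.087
```

>>> servo_tool(
  deltas=[
    [[0, 0, 0], [0, 0, 0], 2.5],
    [[0, 0, 0], [0, 0, 0], 2.5],
    [[0, 0, 0], [0, 0, 0], 2.5],
    [[0, 0, 0], [0, 0, 0], 2.5],
    [[0, 0, 0], [0, 0, 0], 2.5],
  ],
)

```text
clock: 2.7
tool_pos: [0.5269, -0.0257, 0.1027]
orientation: [93.5, 89.7, 175.7]
force: [-1.0, -0.9, -0.5]
opening: 0.0529
```

```bash
python3 - <<'E'
from h import *
from plant import ctrl
p=np.load("bin.npy"); o=ctrl.get_obs()
print(o["clock"],o["tool_pos"],o["force"],o["opening"])
Rn=R.from_euler("xyz",o["orientation"],degrees=True)
g=o["tool_pos"]-.019*Rn.as_matrix()[:,0]
print(R.from_euler("z",-p[2]).apply(g-[p[0],p[1],0]),flapgrip(p[3]))
for a in np.arange(.05,.75,.05):
    d=b2w(p,flapgrip(a))[0]-b2w(p,flapgrip(p[3]))[0]; print(a.round(2),(Rn.inv().apply(d)*100).round(2))
E
```

```text
2.7 [ 0.52692673 -0.0257319   0.10274723] [-0.96720905 -0.94369964 -0.54175129] 0.05293816217252766
[-0.14202284 -0.08615412  0.12174693] [-0.14015462 -0.085       0.12373137]
0.05 [-0.01 -0.03  0.  ]
0.1 [ 0.23  0.54 -0.  ]
0.15 [ 0.51  1.1  -0.  ]
0.2 [ 0.81  1.64 -0.  ]
0.25 [ 1.14  2.17 -0.  ]
0.3 [ 1.5   2.68 -0.  ]
0.35 [ 1.88  3.18 -0.  ]
0.4 [ 2.28  3.65 -0.  ]
0.45 [ 2.71  4.1  -0.  ]
0.5 [ 3.16  4.53 -0.  ]
0.55 [ 3.63  4.94 -0.  ]
0.6 [ 4.12  5.33 -0.  ]
0.65 [ 4.63  5.68 -0.  ]
0.7 [ 5.16  6.02 -0.  ]
```

Correct the 2 mm offset and finish closing.

>>> servo_tool(
  deltas=[
    [[0, 0, 0], [-0.2, -0.2, 0], 2.5],
    [[0, 0, 0], [-0.2, -0.2, 0], 2.5],
    [[0, 0, 0], [-0.2, -0.2, 0], 2.5],
    [[0, 0, 0], [-0.2, -0.2, 0], 2.5],
    [[0, 0, 0], [-0.2, -0.2, 0], 2.5],
  ],
)

```text
clock: 3.2
tool_pos: [0.5302, -0.0244, 0.1055]
orientation: [55.9, 89.8, 138.1]
force: [-0.3, 8.7, 2.6]
opening: 0.0357
```

>>> servo_tool(
  deltas=[
    [[0, 0, 0], [0.3, 0.6, 0], 2.5],
    [[0, 0, 0], [0.6, 1.3, 0], 2.5],
    [[0, 0, 0], [1.1, 2.1, 0], 2.5],
    [[0, 0, 0], [1.6, 2.9, 0], 2.5],
    [[0, 0, 0], [2.3, 3.65, 0], 2.5],
  ],
)

```text
clock: 3.7
tool_pos: [0.4938, -0.0196, 0.0827]
orientation: [49.7, 89.8, 131.9]
force: [-0.2, -3.0, 3.6]
opening: 0.0357
```

```bash
cat >> h.py <<'E'
def rep(goal=None,kind="flap"):
    from plant import ctrl
    p=np.load("bin.npy"); o=ctrl.get_obs(); Rn=R.from_euler("xyz",o["orientation"],degrees=True)
    g=o["tool_pos"]-.019*Rn.as_matrix()[:,0]
    b=R.from_euler("z",-p[2]).apply(g-[p[0],p[1],0]); 
    if kind=="flap": a=np.arctan2(.118,-.04*-1)-np.arctan2(b[2]-.008,-b[0]-.094)
    else: a=np.arctan2(b[2]-.142,.09-b[0])
    G=flapgrip if kind=="flap" else lidgrip
    print(round(o["clock"],2),"ang",a.round(3),"bin",b.round(4),"nominal",G(a).round(4),"F",o["force"].round(1),"open",round(o["opening"],4),"tilt",delta(o,o["tool_pos"],Rtool(p[2]))[0])
    for q in goal if goal is not None else []: print(q,(Rn.inv().apply(b2w(p,G(q))[0]-g)*100).round(2))
E
python3 -c "
from h import *
rep([.45,.5,.55,.6,.65,.7,.72])"
```

```text
3.7 ang 0.391 bin [-0.1758 -0.0846  0.1017] nominal [-0.1759 -0.085   0.1019] F [-0.2 -3.   3.6] open 0.0357 tilt [ 0.   0.1 -0.1]
0.45 [ 0.49  0.55 -0.04]
0.5 [ 0.94  0.99 -0.04]
0.55 [ 1.41  1.4  -0.04]
0.6 [ 1.9   1.78 -0.05]
0.65 [ 2.4   2.14 -0.05]
0.7 [ 2.93  2.48 -0.05]
0.72 [ 3.15  2.6  -0.05]
```

>>> servo_tool(
  deltas=[
    [[0, 0, 0], [0.6, 0.6, 0], 2.5],
    [[0, 0, 0], [1.2, 1.2, 0], 2.5],
    [[0, 0, 0], [1.9, 1.8, 0], 2.5],
    [[0, 0, 0], [2.6, 2.3, 0], 2.5],
    [[0, 0, 0], [3.0, 2.5, 0], 2.5],
  ],
)

```text
clock: 4.2
tool_pos: [0.4698, -0.0164, 0.0539]
orientation: [16.4, 89.9, 98.8]
force: [-4.9, -6.4, 47.4]
opening: 0.0353
```

>>> servo_tool(
  deltas=[
    [[0, 0, 0], [0, 0, 0], 2.5],
    [[0, 0, 0], [0, 0, 0], 2.5],
  ],
)

```text
clock: 4.4
tool_pos: [0.4698, -0.0165, 0.0541]
orientation: [-8.8, 90.0, 73.5]
force: [1.9, -3.0, 7.4]
opening: 0.0356
```

```bash
python3 -c "
from h import *
rep([.6,.5,.4,.3,.2,.1,0,-.02])"
```

```text
4.4 ang 0.693 bin [-0.1999 -0.0848  0.0731] nominal [-0.2001 -0.085   0.0733] F [ 1.9 -3.   7.4] open 0.0356 tilt [0.1 0.  0. ]
0.6 [-0.97 -0.63 -0.02]
0.5 [-1.92 -1.43 -0.03]
0.4 [-2.8  -2.31 -0.03]
0.3 [-3.58 -3.29 -0.03]
0.2 [-4.26 -4.33 -0.03]
0.1 [-4.83 -5.44 -0.03]
0 [-5.29 -6.59 -0.04]
-0.02 [-5.36 -6.83 -0.04]
```

The force rose at the stop, with the joint at about 0.693. I'll take a quick look inside, then shut the flap.

```bash
python3 -c "
from h import *
from plant import ctrl
cv2.imwrite('pics/w2.png',cv2.cvtColor(ctrl.snapshot('wrist')['image'],4))"
```

```text
(no output)
```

View pics/w2.png

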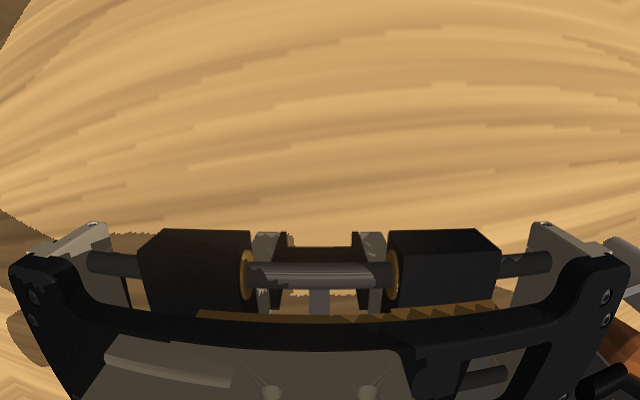

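>>> servo_tool(
  deltas=[
    [[0, 0, 0], [-0.8, -0.5, 0], 2.5],
    [[0, 0, 0], [-1.5, -1.1, 0], 2.5],
    [[0, 0, 0], [-2.2, -1.7, 0], 2.5],
    [[0, 0, 0], [-2.8, -2.3, 0], 2.5],
    [[0, 0, 0], [-3.3, -2.9, 0], 2.5],
  ],
)

```text
clock: 4.95
tool_pos: [0.4982, -0.0203, 0.0872]
orientation: [62.6, 89.9, 144.9]
force: [-1.6, 6.0, -4.6]
opening: 0.0357
```

```bash
python3 -c "
from h import *
rep([.3,.2,.1,0.05,0,-.02])"
```

```text
4.95 ang 0.34 bin [-0.1713 -0.0846  0.1062] nominal [-0.171  -0.085   0.1059] F [-1.6  6.  -4.6] open 0.0357 tilt [ 0.1  0.  -0.1]
0.3 [-0.27 -0.42 -0.04]
0.2 [-0.95 -1.46 -0.04]
0.1 [-1.52 -2.57 -0.04]
0.05 [-1.77 -3.14 -0.04]
0 [-1.98 -3.72 -0.04]
-0.02 [-2.06 -3.96 -0.04]
```

The wrist picture shows the grip held centrally between the pads, at about (320,255), but the gripper hides the bin's inside. I'll carry on shutting the flap.

>>> servo_tool(
  deltas=[
    [[0, 0, 0], [-0.5, -0.8, 0], 2.5],
    [[0, 0, 0], [-1.0, -1.6, 0], 2.5],
    [[0, 0, 0], [-1.4, -2.4, 0], 2.5],
    [[0, 0, 0], [-1.75, -3.1, 0], 2.5],
    [[0, 0, 0], [-2.0, -3.7, 0], 2.5],
  ],
)

```text
clock: 5.45
tool_pos: [0.5349, -0.0249, 0.1074]
orientation: [62.5, 89.8, 144.8]
force: [-2.3, 6.1, -4.4]
opening: 0.0356
```

>>> servo_tool(
  deltas=[
    [[0, 0, 0], [0, -0.2, 0], 2.5],
    [[0, 0, 0], [0, -0.3, 0], 2.5],
    [[0, 0, 0], [0, -0.3, 0], 2.5],
  ],
)

```text
clock: 5.75
tool_pos: [0.5379, -0.0253, 0.1084]
orientation: [62.8, 89.8, 145.1]
force: [-5.1, 4.4, 5.5]
opening: 0.0357
```

```bash
python3 -c "
from h import *
rep([0])"
```

```text
5.75 ang -0.025 bin [-0.1312 -0.0843  0.1274] nominal [-0.1311 -0.085   0.1269] F [-5.1  4.4  5.5] open 0.0357 tilt [ 0.1  0.1 -0.1]
0 [ 0.14  0.28 -0.07]
```

>>> servo_tool(
  deltas=[
    [[0, 0, 0], [0, -0.2, 0], 2.5],
    [[0, 0, 0], [0, -0.4, 0], 2.5],
    [[0, 0, 0], [0, -0.4, 0], 2.5],
  ],
)

```text
clock: 6.05
tool_pos: [0.5379, -0.0254, 0.1083]
orientation: [84.2, 89.4, 166.4]
force: [-17.7, 11.3, 12.5]
opening: 0.0354
```

```bash
python3 -c "
from h import *
rep([0])"
```

```text
6.05 ang -0.026 bin [-0.1311 -0.0843  0.1273] nominal [-0.131 -0.085  0.127] F [-17.7  11.3  12.5] open 0.0354 tilt [ 0.1  0.1 -0.6]
0 [ 0.14  0.29 -0.07]
```

The flap is at its stop: 18 N and no motion. Release and rise.

>>> servo_tool(
  deltas=[
    [[0, 0, 0], [0, -0.1, 0], 2.5],
    [[0, 0, 0], [0, -0.1, 0], 7],
    [[0, 0, 0], [0, -0.1, 0], 7],
    [[0, 0, 0], [0, -0.1, 0], 7],
    [[0, 0, 0], [0, 0, 0], 7],
  ],
)

```text
clock: 6.55
tool_pos: [0.5384, -0.0256, 0.1086]
orientation: [83.6, 89.5, 165.9]
force: [0.4, 0.7, -0.3]
opening: 0.0622
```

>>> servo_tool(
  deltas=[
    [[0, 0, 0], [0, 0, 0], 8.7],
    [[0, 0, 0], [-2, 0, 0], 8.7],
    [[0, 0, 0], [-5, 0, 0], 8.7],
    [[0, 0, 0], [-8, 0, 0], 8.7],
    [[0, 0, 0], [-10, 0, 0], 8.7],
  ],
)

```text
clock: 7.05
tool_pos: [0.5401, -0.0259, 0.2109]
orientation: [78.5, 89.6, 160.7]
force: [0.1, 0.0, -1.1]
opening: 0.0868
```

```bash
python3 -c "
from h import *
p=np.load('bin.npy'); p[:3]+=[.0018,-.0002,0]; np.save('bin.npy',p)
rep([0],'lid')"
```

```text
7.05 ang 0.379 bin [-0.1308 -0.0846  0.2299] nominal [-0.1218  0.085   0.2263] F [ 0.1  0.  -1.1] open 0.0868 tilt [ 0.1  0.1 -0.4]
0 [ 8.81  0.65 16.95]
```

>>> servo_tool(
  deltas=[
    [[0, 0, 0], [0, 0.3, 4], 8.7],
    [[0, 0, 0], [0, 0.7, 8.5], 8.7],
    [[0, 0, 0], [0, 0.7, 13], 8.7],
    [[0, 0, 0], [0, 0.7, 16.9], 8.7],
    [[0, 0, 0], [0, 0.7, 16.9], 8.7],
  ],
)

```text
clock: 7.55
tool_pos: [0.5566, 0.1464, 0.2109]
orientation: [73.6, 89.6, 156.1]
force: [-0.3, -1.5, -0.1]
opening: 0.087
```

```bash
python3 -c "
from h import *
from plant import ctrl
rep([0],'lid')
s=ctrl.snapshot('wrist'); p=np.load('bin.npy')
cv2.imwrite('pics/w3.png',cv2.cvtColor(s['image'],4))
print(fisheye(s,b2w(p,[lidgrip(0),flapgrip(0)])))"
```

```text
7.55 ang 0.368 bin [-0.1378  0.0883  0.2299] nominal [-0.1227  0.085   0.2241] F [-0.3 -1.5 -0.1] open 0.087 tilt [ 0.3  0.1 -0.3]
0 [ 8.79 -0.03 -0.35]
[[314.51318553 210.09291093]
 [134.75969578 206.63578317]]
```

View pics/w3.png

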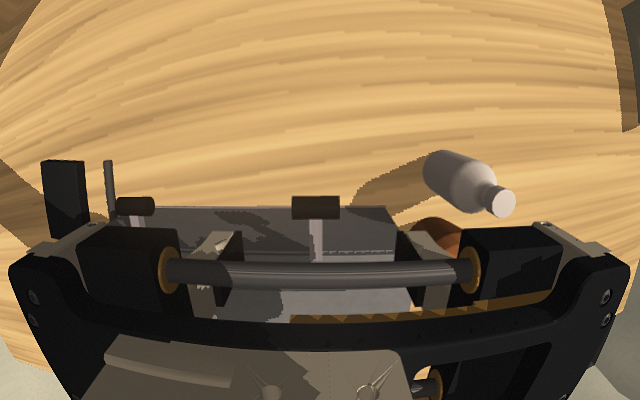

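The wrist view shows the lid grip at (316,207), where I predicted (315,210). The flap grip at (135,206) matches its shut prediction, and the bottle is clear to the right. Descending onto the lid grip.

>>> servo_tool(
  deltas=[
    [[0, 0, 0], [2.5, 0, -0.3], 8.7],
    [[0, 0, 0], [5, 0.1, -0.3], 8.7],
    [[0, 0, 0], [7.5, 0.1, -0.3], 8.7],
    [[0, 0, 0], [8.7, 0.1, -0.3], 5],
    [[0, 0, 0], [8.7, 0.1, -0.3], 5],
  ],
)

```text
clock: 8.1
tool_pos: [0.5532, 0.1408, 0.1224]
orientation: [96.0, 89.5, 178.4]
force: [0.0, 0.1, 1.0]
opening: 0.0763
```

```bash
python3 -c "
from h import *
rep([0],'lid')"
```

```text
8.1 ang -0.003 bin [-0.1403  0.0823  0.1414] nominal [-0.138   0.085   0.1414] F [0.  0.1 1. ] open 0.0763 tilt [ 0.2 -0.1 -0.5]
0 [-0.07 -0.23  0.27]
```

>>> servo_tool(
  deltas=[
    [[0, 0, 0], [-0.1, -0.15, 0.25], 2.5],
    [[0, 0, 0], [-0.1, -0.15, 0.25], 2.5],
    [[0, 0, 0], [-0.1, -0.15, 0.25], 2.5],
    [[0, 0, 0], [-0.1, -0.15, 0.25], 2.5],
    [[0, 0, 0], [-0.1, -0.15, 0.25], 2.5],
  ],
)

```text
clock: 8.6
tool_pos: [0.5553, 0.1434, 0.1238]
orientation: [88.8, 89.5, 171.2]
force: [-1.0, 17.1, -1.7]
opening: 0.0366
```

>>> servo_tool(
  deltas=[
    [[0, 0, 0], [0, 0, 0], 2.5],
    [[0, 0, 0], [0, 0, 0], 2.5],
    [[0, 0, 0], [0, 0, 0], 2.5],
  ],
)

```text
clock: 8.9
tool_pos: [0.5553, 0.1439, 0.1239]
orientation: [85.0, 89.5, 167.4]
force: [-0.2, 3.8, -0.7]
opening: 0.0357
```

```bash
python3 -c "
from h import *
rep([0,.1,.2,.3,.4,.5,.6,.7,.8],'lid')"
```

```text
8.9 ang 0.004 bin [-0.1387  0.0857  0.1429] nominal [-0.138   0.085   0.1429] F [-0.2  3.8 -0.7] open 0.0357 tilt [ 0.2  0.  -0.5]
0 [ 0.09 -0.07 -0.07]
0.1 [-2.19 -0.16 -0.07]
0.2 [-4.45 -0.48 -0.07]
0.3 [-6.66 -1.03 -0.07]
0.4 [-8.81 -1.79 -0.07]
0.5 [-10.87  -2.77  -0.07]
0.6 [-12.82  -3.94  -0.07]
0.7 [-14.65  -5.31  -0.08]
0.8 [-16.33  -6.84  -0.08]
```

>>> servo_tool(
  deltas=[
    [[0, 0, 0], [-1.4, 0, 0], 2.5],
    [[0, 0, 0], [-3.2, -0.2, 0], 2.5],
    [[0, 0, 0], [-5.1, -0.6, 0], 2.5],
    [[0, 0, 0], [-7.0, -1.1, 0], 2.5],
    [[0, 0, 0], [-8.9, -1.7, 0], 2.5],
  ],
)

```text
clock: 9.4
tool_pos: [0.5735, 0.1416, 0.2133]
orientation: [81.4, 89.6, 163.8]
force: [8.0, 0.6, -6.6]
opening: 0.036
```

```bash
python3 -c "
from h import *
rep([.4,.5,.6,.7,.75,.8,.83],'lid')"
```

```text
9.4 ang 0.405 bin [-0.1204  0.0859  0.2323] nominal [-0.1195  0.085   0.2319] F [ 8.   0.6 -6.6] open 0.036 tilt [ 0.2  0.1 -0.4]
0.4 [ 0.15 -0.04 -0.09]
0.5 [-1.91 -1.01 -0.09]
0.6 [-3.86 -2.19 -0.09]
0.7 [-5.69 -3.56 -0.1 ]
0.75 [-6.55 -4.3  -0.1 ]
0.8 [-7.37 -5.1  -0.1 ]
0.83 [-7.84 -5.59 -0.1 ]
```

>>> servo_tool(
  deltas=[
    [[0, 0, 0], [-1.3, -0.7, 0], 2.5],
    [[0, 0, 0], [-2.6, -1.4, 0], 2.5],
    [[0, 0, 0], [-3.9, -2.2, 0], 2.5],
    [[0, 0, 0], [-5.0, -3.0, 0], 2.5],
    [[0, 0, 0], [-5.8, -3.6, 0], 2.5],
  ],
)

```text
clock: 9.9
tool_pos: [0.6098, 0.137, 0.2714]
orientation: [78.7, 89.5, 161.1]
force: [1.4, 3.8, -2.6]
opening: 0.0359
```

```bash
python3 -c "
from h import *
rep([.62,.7,.75,.8,.82,.84],'lid')"
```

```text
9.9 ang 0.707 bin [-0.0837  0.0862  0.2904] nominal [-0.0834  0.085   0.2901] F [ 1.4  3.8 -2.6] open 0.0359 tilt [ 0.2  0.1 -0.4]
0.62 [ 1.6   1.17 -0.12]
0.7 [ 0.15  0.06 -0.12]
0.75 [-0.71 -0.69 -0.12]
0.8 [-1.53 -1.48 -0.12]
0.82 [-1.85 -1.81 -0.12]
0.84 [-2.16 -2.14 -0.12]
```

>>> servo_tool(
  deltas=[
    [[0, 0, 0], [-0.7, -0.7, 0], 2.5],
    [[0, 0, 0], [-1.4, -1.4, 0], 2.5],
    [[0, 0, 0], [-2.0, -2.0, 0], 2.5],
    [[0, 0, 0], [-2.0, -2.0, 0], 2.5],
    [[0, 0, 0], [-2.0, -2.0, 0], 2.5],
  ],
)

```text
clock: 10.4
tool_pos: [0.6296, 0.1344, 0.2915]
orientation: [77.0, 89.5, 159.4]
force: [-3.2, 5.3, 3.4]
opening: 0.0354
```

```bash
python3 -c "
from h import *
from plant import ctrl
p=np.load('bin.npy')
for n in('scene','top'):
  s=ctrl.snapshot(n); cv2.imwrite(f'pics/{n}1.png',cv2.cvtColor(s['image'],4)); print(n,proj(s,b2w(p,[lidgrip(.83),flapgrip(0)])))
rep([.62,.63,.7,.75],'lid')"
```

```text
scene [[289.68318742 128.7385137 ]
 [299.24579878 224.77855672]]
top [[258.96323089 175.07954751]
 [345.41048382 231.24629159]]
10.5 ang 0.83 bin [-0.0639  0.0864  0.3105] nominal [-0.0638  0.085   0.3103] F [-3.8  3.4  2.6] open 0.0354 tilt [ 0.2  0.1 -0.5]
0.62 [ 3.62  3.14 -0.13]
0.63 [ 3.44  3.   -0.13]
0.7 [ 2.17  2.03 -0.13]
0.75 [ 1.31  1.28 -0.13]
```

View pics/scene1.png

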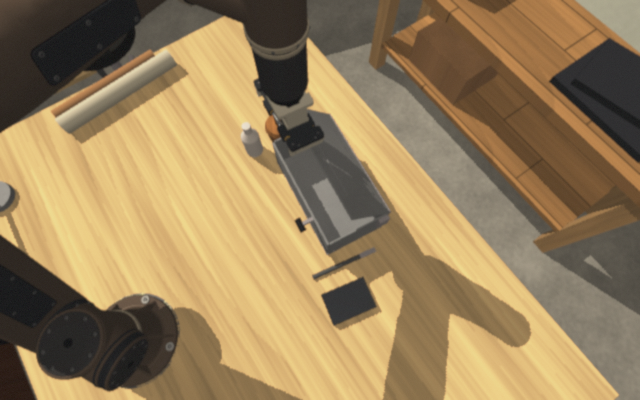

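The scene view shows the lid raised in the gripper, with the flap grip at (301,224), where a shut flap puts it at (299,225). The bottle, chisel and slate have not moved. Easing the lid back to about 0.625.

>>> servo_tool(
  deltas=[
    [[0, 0, 0], [0.7, 0.7, 0], 2.5],
    [[0, 0, 0], [1.5, 1.45, 0], 2.5],
    [[0, 0, 0], [2.3, 2.1, 0], 2.5],
    [[0, 0, 0], [3.0, 2.7, 0], 2.5],
    [[0, 0, 0], [3.5, 3.05, 0], 2.5],
  ],
)

```text
clock: 11.0
tool_pos: [0.5983, 0.1385, 0.2558]
orientation: [80.7, 89.5, 163.1]
force: [-0.1, 1.8, 2.4]
opening: 0.0356
```

>>> servo_tool(
  deltas=[
    [[0, 0, 0], [0, 0, 0], 2.5],
    [[0, 0, 0], [0, 0, 0], 2.5],
    [[0, 0, 0], [0, 0, 0], 2.5],
    [[0, 0, 0], [0, 0, 0], 2.5],
    [[0, 0, 0], [0, 0, 0], 2.5],
  ],
)

```text
clock: 11.5
tool_pos: [0.5984, 0.1385, 0.2559]
orientation: [80.8, 89.5, 163.2]
force: [-2.0, 1.9, 0.8]
opening: 0.0359
```

```bash
python3 -c "
from h import *
from plant import ctrl
p=np.load('bin.npy'); im=[]
s=ctrl.snapshot('top'); print(proj(s,b2w(p,[lidgrip(.625),flapgrip(0)])))
w=ctrl.snapshot('wrist')
cv2.imwrite('pics/f.png',np.vstack([cv2.cvtColor(s['image'],4)[80:280,120:520],cv2.resize(cv2.cvtColor(w['image'],4),(400,250))]))
rep([.625],'lid'); print(ctrl.get_obs()['qvel'].round(2))"
```

```text
[[258.96496531 194.56798207]
 [345.41048382 231.24629159]]
11.6 ang 0.622 bin [-0.0953  0.0861  0.2748] nominal [-0.0953  0.085   0.2748] F [-2.   1.7  2.3] open 0.0361 tilt [ 0.2  0.1 -0.5]
0.625 [-0.06 -0.04 -0.11]
[ 0.12 -0.03 -0.02  0.03  0.1  -0.1 ]
```

View pics/f.png

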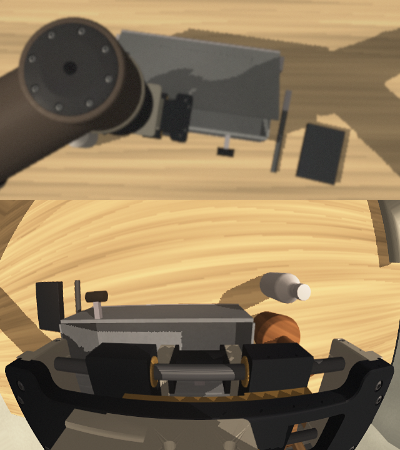

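The top view puts the flap grip at (346,232), against (345,231) for a shut flap. The lid barrel is between the pads, the bin looks empty and the bystanders are still standing. Handing in.

```bash
python3 -c "
from plant import ctrl
print(ctrl.close_job())"
```

```text
the job is handed in; nothing more can be done
None
```

I handed the job in at about 11.6 s, still holding the lid just below its balance point with the flap shut. No verdict comes back, so these are my own readings.

- **Flap:** I pulled it down to its stop at about 0.69 rad, where the force rose to 47 N and then settled. I pushed it back up until it stopped moving under about 18 N. The last top view put its grip about 1 pixel from where a shut flap should be.
- **Lid:** I raised it in the grip to about 0.83 rad and held it there for about 0.2 s. I then eased it back to about 0.622 rad, roughly 7° below balance. It was still held with about 36 mm finger opening, and the joint speeds were close to zero.
- **Bystanders:** none showed any movement in the pictures; I did not measure their positions.
- **Disagreement:** at the shut stop the flap angle read -0.026 rad instead of 0, about 2.5 mm off. I put it down to calibration and shifted the bin estimate by about 2 mm.
- **Seeing inside:** the gripper hid the inside of the bin when the flap was down. I only saw that it looked empty later, under the raised lid.

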